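# Hold the gluten centrifuge open for unloading

### The job

The gluten centrifuge has finished its run: turn its red lid latch the full quarter turn anticlockwise, then lift the lid by its black handle until it stands 60 degrees open and hold it there, still, so that I can take out both cassettes with two hands. The lid has no stay and falls shut on its own, so never let it drop, and finish while still holding it by the handle at that angle. Leave the dish, bottle, beaker and spatula around it where they are.

Things in the scene. Friction and masses are not known exactly. Their poses are not given: they have to be found in the camera images.
- centrifuge: Small light-grey bench centrifuge, fixed to the bench, 280 (x) by 220 (y) mm on plan, with a flat deck 106 mm above the bench and a sloping control panel with display and keys along its front. Origin: centre of its underside on the bench. Its x axis points from the panel (front) to the lid hinge (back), y to its left, z up; its yaw may be up to about 0.3 rad either way.
- latch_wing (a point): Grip point in the red latch wing, on the latch's upright turning axis, at x -82, y 0, z 146 mm in the centrifuge's frame. The wing is an upright bar 46 mm long, 12 mm thick and 32 mm tall, its top 12 mm above this point; its length lies along this point's x axis. It stands in front of the lid, whose top face is 31 mm below this point.
- latch (a joint): Angle of the quarter-turn latch in rad, growing anticlockwise seen from above. 0: wing and steel tongue point along the centrifuge's +x, the tongue over the lid's front edge, blocking the lid; 1.5: stop, fully open, tongue along the centrifuge's +y, clear of the lid. Starts between 0 and 0.25. Stiff enough (0.05 N m) to stay where it is left.
- lid: The dark blue lid with its handle. Origin: middle of its hinge line, at its back, 111 mm above the bench, at x +105 mm in the centrifuge's frame. The hinge line runs along the centrifuge's y. It is a plate 165 mm (x) by 176 mm (y), 8 mm thick, centred on the hinge height, reaching from the hinge forward to x -60 mm.
- lid_angle (a joint): Opening angle of the lid in rad. 0: shut, lying level on the deck; it grows as the front edge rises; 60 degrees is 1.047; a stop ends the travel at 1.4 (80 degrees). The lid and handle weigh about 0.6 kg and fall shut from any angle when let go.
- lid_handle (a point): Black bow handle fixed on the lid. This point: middle of its round grip bar, 12 mm thick, straight for 92 mm along the centrifuge's y between two posts 110 mm apart. The bar's middle is 40 mm above the lid's top face and, in the lid's plane, 115 mm forward of the hinge line: with the lid shut at x -10, y 0, z 155 mm in the centrifuge's frame. The bar may turn between the finger pads.
- dish: Bystander: shallow wooden sample dish, 128 mm across, 24 mm high; origin at the centre of its underside.
- reagent: Bystander: amber reagent bottle with white cap, 66 mm across, 150 mm high; origin at the centre of its underside.
- beaker: Bystander: blue plastic beaker, 68 mm across, 85 mm high; origin at the centre of its underside.
- spatula: Bystander: spatula 250 mm long with wooden handle, lying flat behind the centrifuge; origin at its middle, on the bench.

How it is judged:
By the outcome, as a careful person would: the job done as asked, in the order asked, and still so for the second after the job is handed in, while the arm keeps its last pose, push and grip.
It also fails if it takes over 54 s, if anything falls off the work surface, if the arm or the gripper's body presses on something with over 40 N, if the wrist force passes 120 N, or if a joint passes its speed limit or range.

### The arm

A 6-joint arm with a two-finger parallel gripper is mounted at the origin on the work surface. World frame = base frame: x ahead of the robot, y to its left, z up, the work surface at z = 0. Lengths are in m, angles in degrees, forces in N, time in s.
With the tool pointing down it reaches from about 0.25 to 0.8 m from the base axis. Payload 8.5 kg.
Tool frame: the origin (TCP) lies between the finger pads, 19 mm behind the fingertips; this is the grasp point; z points along the fingers, y is the line along which they close (so a half turn about z gives the same grasp; the last joint's range is limited). The gripper opens to 85 mm and grips with 20 to 120 N. Pads are 22 mm wide; open, the fingers measure 114 mm over their backs; the gripper's body (76 mm by 85 mm) begins 54 mm behind the grasp point. The pads swing forward as they close: fully open they stand 13 mm farther back than shut.
Start: joints at [-64.973, 13.648, -0.773, 75.585, 0, 90], TCP at [0.222, -0.476, 0.25] pointing down, gripper open.
Joint ranges: [-152.45, 152.45], [-59.26, 108.67], [-65.41, 83.53], [-104.44, 129.93], [-82.83, 76.93], [-180, 180]. Speed limits (degrees/s): [127.2, 127.2, 159.86, 180, 180, 180].

### API

Orientations are given as [roll, pitch, yaw] about the fixed x, y, z axes, in that order (R = Rz(yaw) Ry(pitch) Rx(roll)).
In Python, from cell import robot, viewer, job, search_frame, masks_of gives the robot as it stands.
- The arm moves only by the shell command python3 -m inch 'ROWS'. ROWS is JSON, a list of rows, each an object of numbers: "ax", "ay", "az": the turn, a rotation vector about the tool's x, y, z in rad; "x", "y", "z": the shift along the tool's x, y, z in mm; "grip": the closure, from 0 (fully open) to 1 (shut). In form: [{"ax": .., "ay": .., "az": .., "x": .., "y": .., "z": .., "grip": ..}, ...]. A call has exactly 8 rows; each row is the pose to reach, as a shift and turn from the pose commanded when the call began, along the tool's axes at that moment; what a row does not reach only later rows make up. A row lasts 1/8 s, in which the tool goes at most 62.5 mm and 10.7 degrees, less where a joint would pass 70% of its speed; a pose out of reach is approached as far as the arm can. A call with a gripper value outside its range is refused whole. The fingers move at their own pace and stop on an object; the grip force is fixed at half the most. Time passes only in rows, so rows that repeat a pose let the fingers close, or fill a call up. It gives the time, the measured TCP pose, the force, the opening and the grip force at its end, in the units of the state.
- robot.observe(): the state, without advancing time (a new reading comes with each control period).
- viewer.grab_frame(name): name is "scene" or "side" or "wrist"; returns a dict with "frame" (384x512x3 uint8, blue, green, red), "fx", "fy", "cx", "cy" (pixels), "k1" (the pictures are not rectified: a ray, as slopes to the right and down, at radius r is drawn at 1 + k1 r^2 times it, then the intrinsics apply), "T" (4x4, takes a point from camera to world coordinates); the wrist camera has in their place "T_tool_cam" (4x4, takes a point from camera to tool coordinates, whose origin is the TCP and whose axes are the flange's). Camera axes: x right, y up, looking along -z (the intrinsics and any distortion apply to the point x, -y, -z); pixel columns grow to the right and rows downward; lengths in m; the calibration is good to about 2 mm. A picture is of the moment at which its call begins: read the wrist's pose just before it. There is no depth.
- job.hand_in(): hands the job in; it is judged then, once.
Trained networks look in the newest picture that a camera, given by its name, has taken for a name from the list of things; names that differ only in an ending like _2 or _b are one class to them, and where a whole thing is asked for, a point or a joint stands for the part that bears it (a point fixed in the world has none). Each returns a list of dicts, best first, with "p" (0 to 1); they miss things now and then, are a little off and sometimes report something else, mostly with a low value. They report only what shows in the picture. A call takes as long as a camera call.
- search_frame(camera, name): "rect" ([left, top, right, bottom] in pixels, round what is visible of it).
- masks_of(camera, name): "region" (384x512 bool, what is visible of it) and "rect" ([left, top, right, bottom] in pixels, round what is visible of it).
The state is a dict: "clock": time; "q": joint angles; "joint_velocities": joint speeds; "joint_efforts": joint torques, N m; "tool_pos": TCP position; "tcp_rot": TCP orientation; "force": force on the tool from outside, world axes, zero at the start; "wrist_torque": the same for the moment, N m; "finger_gap": finger opening in m; "grip_force": force on a finger pad.
Only numpy, scipy, OpenCV 4.12 (cv2) and the standard library are available. Lean on these libraries where they do the work, as an engineer would, in place of code of your own. Each camera call takes 0.05 s, during which the arm holds its last target. There are 200 camera calls.

## Working session

There is one attempt and no reset: what is moved stays moved. The work goes in short steps, Python scripts to look and compute and a shell command to move; the robot and the scene stay as the last step left them, time stands still between calls to the robot, and variables do not carry over. Pictures are saved under pics/ and viewed, at most 10 in all, crops included, and the job is handed in when it is done.

```bash
ls; mkdir -p pics
python3 - <<'E'
from cell import robot, viewer, search_frame, masks_of
import cv2, pickle
s=robot.observe(); print(s)
ims=[]
out={}
for c in ["scene","side"]:
    f=viewer.grab_frame(c); out[c]=f; ims.append(f["frame"])
    print(c,f["fx"],f["fy"],f["cx"],f["cy"],f["k1"],f["T"])
    for n in ["centrifuge","latch_wing","lid","lid_handle","dish","reagent","beaker","spatula"]:
        r=masks_of(c,n)[:2]
        print(n,[(round(d["p"],2),list(map(int,d["rect"]))) for d in r])
        if r: out[c+n]=r[0]
    
pickle.dump(out,open("m0.pkl","wb"))
import numpy as np
cv2.imwrite("pics/a.png",cv2.resize(ims[0],(800,600)));cv2.imwrite("pics/b.png",cv2.resize(ims[1],(800,600)))
E
```

```text
pics
{'clock': 0.0, 'q': array([-6.49728641e+01,  1.36820643e+01, -8.15091711e-01,  7.55836143e+01,
       -5.56034989e-04,  9.00011327e+01]), 'joint_velocities': array([-0.00071981,  0.04069335,  0.04745651, -0.01230373, -0.10532086,
       -0.00231554]), 'joint_efforts': array([ 4.28237021e-03, -5.38776541e+01,  3.46436012e+01,  1.83951395e-02,
        3.66641389e-04,  1.13931145e-05]), 'tool_pos': array([ 0.22194224, -0.47537536,  0.24938003]), 'tcp_rot': array([-1.79919230e+02,  5.57631231e-04,  2.50260040e+01]), 'force': array([-0.25768077, -0.36240109,  0.26832876]), 'wrist_torque': array([ 0.060861  , -0.00852433, -0.02454539]), 'grip_force': 0.0, 'finger_gap': 0.08526908458802596}
scene 493.1419828992626 493.1419828992626 262.25333218712274 189.6359955740713 -0.1175245559841675 [[ 0.22138542 -0.65376572  0.72358751  1.34735844]
 [ 0.97517227  0.15240855 -0.16065705 -0.12365717]
 [-0.00524885  0.7411896   0.67127523  0.80550907]
 [ 0.          0.          0.          1.        ]]
centrifuge [(0.61, [155, 131, 277, 263])]
latch_wing [(0.76, [195, 132, 208, 156])]
lid [(0.68, [1
[... 249 characters left out ...]
, [159, 263, 288, 304]), (0.28, [165, 153, 260, 218])]
side 351.32747379419766 351.32747379419766 256.4376388745376 184.8181438780386 -0.07702976681956011 [[-0.98576011  0.12894796 -0.10793248  0.51435766]
 [-0.16815202 -0.76113884  0.62641246  0.57536239]
 [-0.00137699  0.63564148  0.77198317  0.79515858]
 [ 0.          0.          0.          1.        ]]
centrifuge [(0.58, [231, 134, 342, 224])]
latch_wing [(0.68, [310, 157, 336, 171])]
lid [(0.91, [247, 136, 315, 194])]
lid_handle [(0.68, [243, 136, 313, 190])]
dish [(0.86, [245, 235, 298, 281])]
reagent [(0.81, [278, 98, 298, 134]), (0.19, [243, 137, 314, 190])]
beaker [(0.6, [323, 120, 346, 149])]
spatula [(0.56, [196, 145, 225, 213])]
```

View pics/a.png

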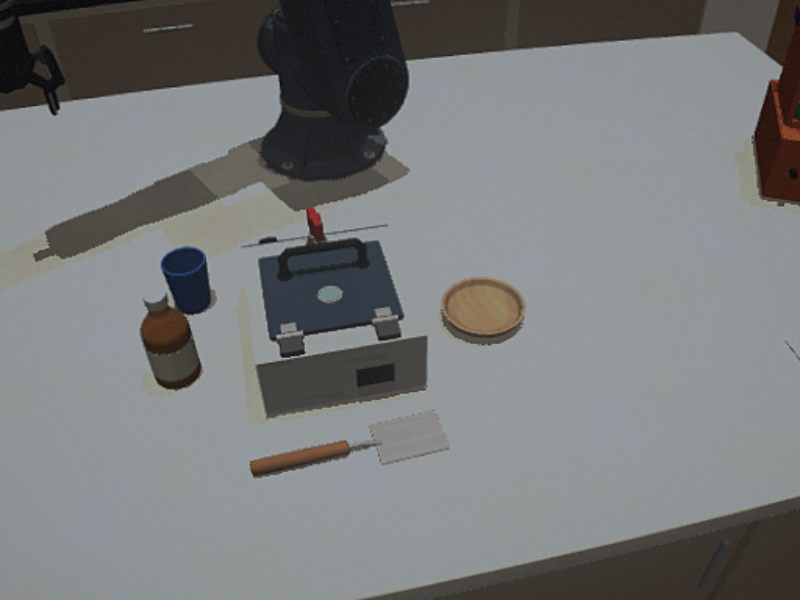

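View pics/b.png

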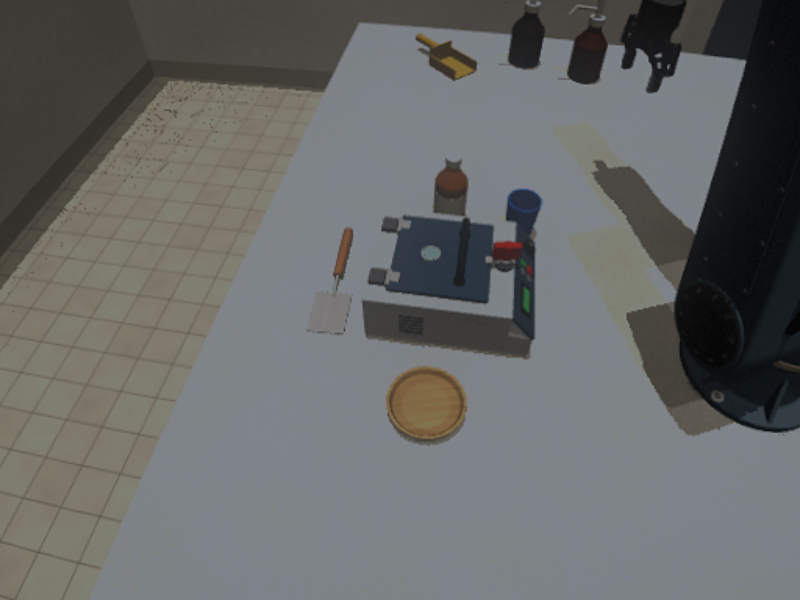

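The scene picture shows the centrifuge from behind: lid corners at about (260,257), (382,242), (402,322) and (270,337), red wing at (315,222). In the side picture the lid corners are at about (404,218), (495,224), (490,300) and (391,294), and the wing is at (507,250). The beaker and bottle lie on its -y side and the dish on its +y side.

```bash
cat > h.py <<'E'
import numpy as np, cv2, pickle
from scipy.optimize import least_squares
from scipy.spatial.transform import Rotation as R
def proj(f,P,T=None):
    T=f["T"] if T is None else T
    T=np.array(T); p=(np.atleast_2d(P)-T[:3,3])@T[:3,:3]
    u=np.c_[p[:,0],-p[:,1]]/-p[:,2:]
    u=u*(1+f["k1"]*(u**2).sum(1,keepdims=True))
    return u*[f["fx"],f["fy"]]+[f["cx"],f["cy"]]
def c2w(v,P):
    P=np.atleast_2d(P).astype(float); c,s=np.cos(v[2]),np.sin(v[2])
    return np.c_[v[0]+c*P[:,0]-s*P[:,1], v[1]+s*P[:,0]+c*P[:,1], P[:,2]]
def tool(s): # world from tool
    T=np.eye(4); T[:3,:3]=R.from_euler('xyz',s["tcp_rot"],degrees=True).as_matrix(); T[:3,3]=s["tool_pos"]; return T
E
python3 - <<'E'
from h import *
o=pickle.load(open("m0.pkl","rb"))
P=np.array([[-60,-88,115],[-60,88,115],[105,88,115],[105,-88,115]])/1000
sc=np.array([[260,257],[382,242],[402,322],[270,337]])*.64
sd=np.array([[495,224],[490,300],[391,294],[404,218]])*.64
res=lambda v:np.r_[(proj(o["scene"],c2w(v,P))-sc).ravel(),(proj(o["side"],c2w(v,P))-sd).ravel()]
r=least_squares(res,[.5,-.1,0],loss="soft_l1"); print(r.x,np.round(res(r.x).reshape(-1,2),1))
v=r.x
for n,m in [("wing",[-.082,0,.146]),("handle",[-.01,0,.155]),("hinge",[.105,0,.111])]:
    print(n,c2w(v,m)[0],proj(o["scene"],c2w(v,m))[0]/.64,proj(o["side"],c2w(v,m))[0]/.64)
E
```

```text
[ 0.52902799 -0.06069166  0.00752669] [[-0.8 -0.9]
 [-1.6 -2.9]
 [ 1.8 -5.7]
 [-0.1 -1.1]
 [-0.4  0.7]
 [-0.9  1.3]
 [-3.5 -3.2]
 [-0.7 -2. ]]
wing [ 0.44703031 -0.06130884  0.146     ] [315.79860734 220.26649005] [507.5233281  249.99366285]
handle [ 0.51902827 -0.06076692  0.155     ] [322.56579854 245.61053465] [464.03543045 240.9941699 ]
hinge [ 0.63402502 -0.05990136  0.111     ] [338.35869728 326.30679873] [394.72285195 251.33357937]
```

```bash
cat >> h.py <<'E'
def rel(s,pos,rpy):
    "shift (mm, tool axes) and rotvec from the current pose to a target"
    T=tool(s); d=T[:3,:3].T@(np.array(pos)-T[:3,3])*1000
    w=(R.from_matrix(T[:3,:3]).inv()*R.from_euler('xyz',rpy,degrees=True)).as_rotvec()
    print("shift",np.round(d,1),"turn",np.round(w,3))
E
python3 - <<'E'
from h import *
from cell import *
s=robot.observe(); rel(s,[.42,-.06,.32],[180,0,5])
print(viewer.grab_frame("wrist")["T_tool_cam"])
E
```

```text
shift [ 355.2 -292.9  -70. ] turn [-0.   -0.    0.35]
[[-8.74429827e-04  9.63965925e-01  2.66024305e-01  6.62559335e-02]
 [ 9.99999542e-01  7.39298671e-04  6.08104955e-04  5.61326205e-04]
 [ 3.89521040e-04  2.66024715e-01 -9.63966130e-01 -1.24048337e-01]
 [ 0.00000000e+00  0.00000000e+00  0.00000000e+00  1.00000000e+00]]
```

```bash
python3 -m inch '[{"x":15,"y":-12,"z":-20,"grip":0},{"x":60,"y":-49,"z":-50,"az":0.06,"grip":0},{"x":107,"y":-88,"z":-70,"az":0.12,"grip":0},{"x":155,"y":-128,"z":-70,"az":0.18,"grip":0},{"x":203,"y":-167,"z":-70,"az":0.24,"grip":0},{"x":250,"y":-206,"z":-70,"az":0.3,"grip":0},{"x":297,"y":-245,"z":-70,"az":0.35,"grip":0},{"x":335,"y":-276,"z":-70,"az":0.35,"grip":0}]'
python3 -m inch '[{"x":10,"y":-8,"grip":0},{"x":17,"y":-14,"grip":0},{"x":20,"y":-17,"grip":0},{"x":20,"y":-17,"grip":0},{"x":20,"y":-17,"grip":0},{"x":20,"y":-17,"grip":0},{"x":20,"y":-17,"grip":0},{"x":20,"y":-17,"grip":0}]'
python3 - <<'E'
from h import *
from cell import *
s=robot.observe(); f=viewer.grab_frame("wrist")
for n in ["latch_wing","lid_handle","lid"]:
    r=masks_of("wrist",n)[:2]; print(n,[(round(d["p"],2),list(map(int,d["rect"]))) for d in r])
pickle.dump((s,f),open("m1.pkl","wb")); print(s["tool_pos"],s["tcp_rot"],s["q"])
v=[.529,-.0607,.0075]; T=tool(s)@f["T_tool_cam"]
P=np.array([[-105,0,158],[-82,0,158],[-59,0,158],[-10,-46,155],[-10,46,155],[-60,-88,115],[-60,88,115],[105,88,115],[105,-88,115]])/1000
q=proj(f,c2w(v,P),T); print(np.round(q))
im=cv2.resize(f["frame"],(800,600))
for p in q: cv2.circle(im,tuple(int(a) for a in p/.64),3,(0,255,0),1)
cv2.imwrite("pics/c.png",im)
E
```

```text
latch_wing []
lid_handle []
lid []
[ 0.2220728  -0.47568205  0.24998179] [-1.79995952e+02  2.37533738e-04  2.50248702e+01] [-6.49742887e+01  1.36472028e+01 -7.73552144e-01  7.55832933e+01
 -2.37474315e-04  9.00008410e+01]
[[ 381.  342.]
 [ 506.  516.]
 [ 659.  759.]
 [ 595.  852.]
 [1695. 2364.]
 [  84. -120.]
 [ 513.  507.]
 [2205. 4113.]
 [ 428.  899.]]invalid input at $[0]: expected keys ax, ay, az, x, y, z, grip
invalid input at $[0]: expected keys ax, ay, az, x, y, z, grip
```

View pics/c.png

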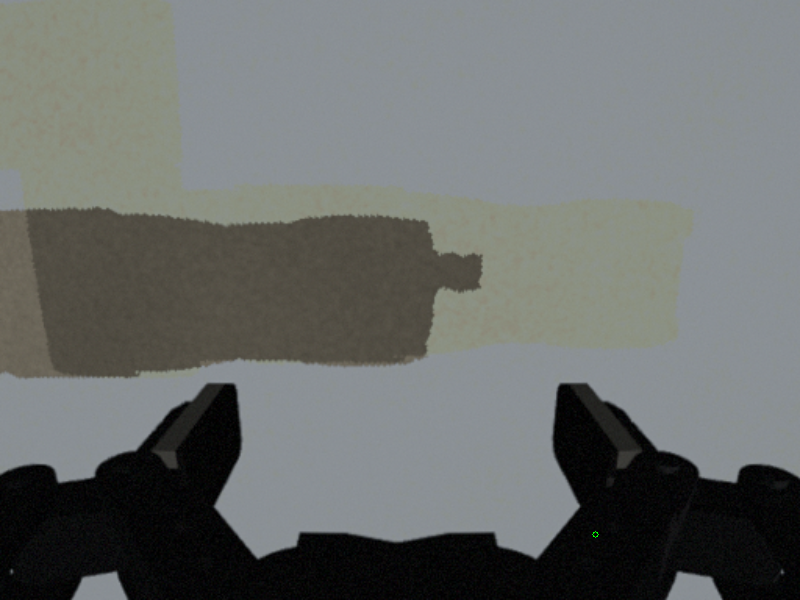

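The picture shows only the bench and the open fingers. The arm never moved, because every row must carry all seven keys.

```bash
python3 -m inch '[{"ax":0,"ay":0,"az":0,"x":15,"y":-12,"z":-20,"grip":0},{"ax":0,"ay":0,"az":0.06,"x":60,"y":-49,"z":-50,"grip":0},{"ax":0,"ay":0,"az":0.12,"x":107,"y":-88,"z":-70,"grip":0},{"ax":0,"ay":0,"az":0.18,"x":155,"y":-128,"z":-70,"grip":0},{"ax":0,"ay":0,"az":0.24,"x":203,"y":-167,"z":-70,"grip":0},{"ax":0,"ay":0,"az":0.3,"x":250,"y":-206,"z":-70,"grip":0},{"ax":0,"ay":0,"az":0.35,"x":297,"y":-245,"z":-70,"grip":0},{"ax":0,"ay":0,"az":0.35,"x":335,"y":-276,"z":-70,"grip":0}]'
cat > look.py <<'E'
import sys
from h import *
from cell import *
s=robot.observe(); f=viewer.grab_frame("wrist")
out={}
for n in ["latch_wing","lid_handle","lid"]:
    r=masks_of("wrist",n)[:2]; print(n,[(round(d["p"],2),list(map(int,d["rect"]))) for d in r])
    if r: out[n]=r[0]
pickle.dump((s,f,out),open("m%s.pkl"%sys.argv[1],"wb")); print(s["tool_pos"],s["tcp_rot"],s["q"])
v=[.529,-.0607,.0075]; T=tool(s)@f["T_tool_cam"]
P=np.array([[-105,0,158],[-82,0,158],[-59,0,158],[-10,-46,155],[-10,46,155],[-60,-88,115],[-60,88,115],[105,88,115],[105,-88,115]])/1000
q=proj(f,c2w(v,P),T); print(np.round(q).tolist())
im=cv2.resize(f["frame"],(800,600))
for p in q: cv2.circle(im,tuple(int(a) for a in p/.64),3,(0,255,0),1)
cv2.imwrite("pics/%s.png"%sys.argv[1],im)
E
python3 look.py d
```

```text
clock: 2.15
tool_pos: [0.4094, -0.0817, 0.3203]
tcp_rot: [180.0, -0.0, 5.0]
force: [1.4, -0.3, 0.1]
finger_gap: 0.0852
grip_force: 0.0
latch_wing [(0.66, [225, 94, 251, 159])]
lid_handle [(0.56, [149, 2, 347, 114])]
lid [(0.87, [152, 0, 344, 112])]
[ 0.40943418 -0.08167302  0.3202751 ] [ 1.79994377e+02 -4.59437774e-02  4.98589178e+00] [-1.12863174e+01  2.06985498e+00 -4.42143837e+00  8.34630276e+01
  7.47527126e-03  1.63727796e+02]
[[231.0, 161.0], [232.0, 134.0], [234.0, 106.0], [296.0, 48.0], [181.0, 40.0], [329.0, 114.0], [144.0, 99.0], [151.0, -87.0], [349.0, -71.0]]
```

View pics/d.png

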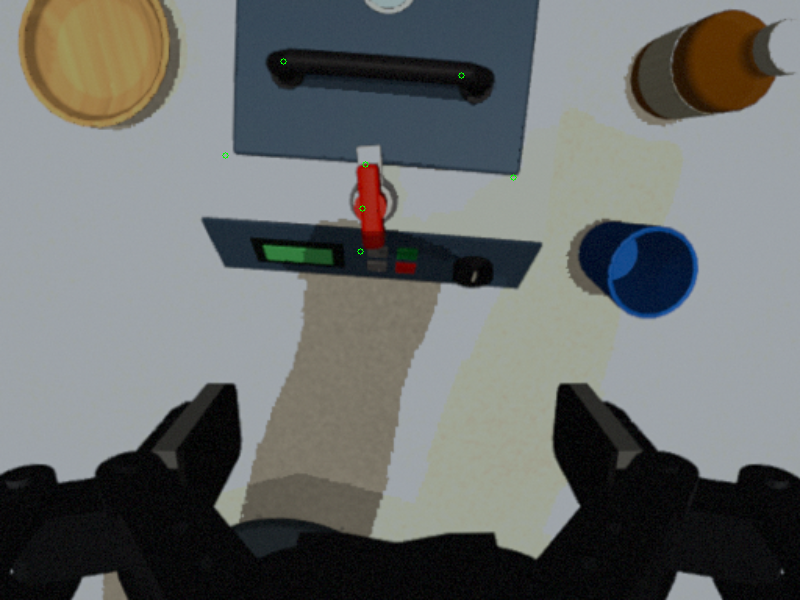

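The wing is at (370,205), with the hub around (373,202). The lid's front corners are at (234,153) and (520,174), and the handle bar's middle is at (380,69). My prediction is about 8 px off to the left, so I refit with this nearer view.

```bash
cat > fit.py <<'E'
from h import *
o=pickle.load(open("m0.pkl","rb")); s,f,m=pickle.load(open("md.pkl","rb")); T=tool(s)@f["T_tool_cam"]
P=np.array([[-60,-88,115],[-60,88,115],[-10,0,155]])/1000
w=np.array([[520,174],[234,153],[380,69]])*.64
res=lambda v:(proj(f,c2w(v,P),T)-w).ravel()
r=least_squares(res,[.53,-.06,0]); v=r.x; print(v,res(v).round(1))
im=f["frame"].astype(int); red=(im[...,2]>120)&(im[...,1]<60)&(im[...,0]<60)&m["latch_wing"]["region"]
pts=np.argwhere(red)[:,::-1].astype(np.float32); print(len(pts)); rect=cv2.minAreaRect(pts); print(rect)
# wing model: fit angle by outline of convex hull of the wing box
def mask(a,v):
    c,s_=np.cos(a),np.sin(a); B=[]
    for x in (-23,23):
        for y in (-6,6):
            for z in (126,158): B.append([-82+c*x-s_*y, s_*x+c*y, z])
    q=proj(f,c2w(v,np.array(B)/1000),T); M=np.zeros((384*4,512*4),np.uint8)
    cv2.fillConvexPoly(M,cv2.convexHull(np.round(q*4+1.5).astype(np.int32)),1); return cv2.resize(M,(512,384),interpolation=cv2.INTER_AREA)>0
R0=m["latch_wing"]["region"]
full=(im[...,2]>60)&(im[...,1]<40)&(im[...,0]<40); full[:95]=0; full[165:]=0
full[:, :220]=0; full[:,250:]=0
best=max(((mask(a,[v[0]+dx,v[1]+dy,v[2]])&full).sum()/(mask(a,[v[0]+dx,v[1]+dy,v[2]])|full).sum(),a,dx,dy) for a in np.arange(-.1,.4,.025) for dx in (-.004,-.002,0,.002,.004) for dy in (-.004,-.002,0,.002,.004))
print(best, full.sum())
for n,p in [("wing",[-.082,0,.146]),("handle",[-.01,0,.155])]: print(n,c2w(v,p)[0])
E
python3 fit.py
```

```text
[ 0.53014531 -0.0646166   0.01308462] [ 0.8  1.  -1.2  1.1  0.3 -1.6]
628
((236.0, 126.5), (43.0, 20.0), 90.0)
(np.float64(0.7003367003367004), np.float64(0.12499999999999994), 0, 0) 662
wing [ 0.44815233 -0.06568951  0.146     ]
handle [ 0.52014617 -0.06474744  0.155     ]
```

Run:
```python
from h import *
from cell import *
rel(robot.observe(),[.448,-.0657,.215],[180,0,7.5])
```

```text
shift [ 40.4 -13.9 105. ] turn [ 0.     0.    -0.041]
```

```bash
python3 -m inch '[{"ax":0,"ay":0,"az":-0.01,"x":6,"y":-2,"z":15,"grip":0},{"ax":0,"ay":0,"az":-0.02,"x":14,"y":-5,"z":37,"grip":0},{"ax":0,"ay":0,"az":-0.03,"x":23,"y":-8,"z":60,"grip":0},{"ax":0,"ay":0,"az":-0.04,"x":32,"y":-11,"z":83,"grip":0},{"ax":0,"ay":0,"az":-0.041,"x":38,"y":-13,"z":98,"grip":0},{"ax":0,"ay":0,"az":-0.041,"x":40,"y":-14,"z":105,"grip":0},{"ax":0,"ay":0,"az":-0.041,"x":40,"y":-14,"z":105,"grip":0},{"ax":0,"ay":0,"az":-0.041,"x":40,"y":-14,"z":105,"grip":0}]'
sed -i 's/^v=.*; T=/v=[.5301,-.0646,.0131]; T=/' look.py; python3 look.py e
```

```text
clock: 3.35
tool_pos: [0.4477, -0.0667, 0.2156]
tcp_rot: [180.0, -0.1, 7.3]
force: [-0.2, 0.3, 0.1]
finger_gap: 0.0856
grip_force: 0.0
latch_wing [(0.96, [233, 150, 268, 254])]
lid_handle [(0.91, [128, 0, 412, 180])]
lid [(0.94, [125, 0, 412, 181])]
[ 0.44766218 -0.06665045  0.21563955] [ 1.79987181e+02 -5.30463589e-02  7.30807565e+00] [-8.46963881e+00  7.41084053e+00 -1.38212148e+01  6.87134114e+01
  2.08789957e-03  1.64222292e+02]
[[246.0, 257.0], [251.0, 220.0], [255.0, 181.0], [352.0, 100.0], [179.0, 79.0], [382.0, 182.0], [125.0, 153.0], [142.0, -112.0], [426.0, -75.0]]
```

View pics/e.png

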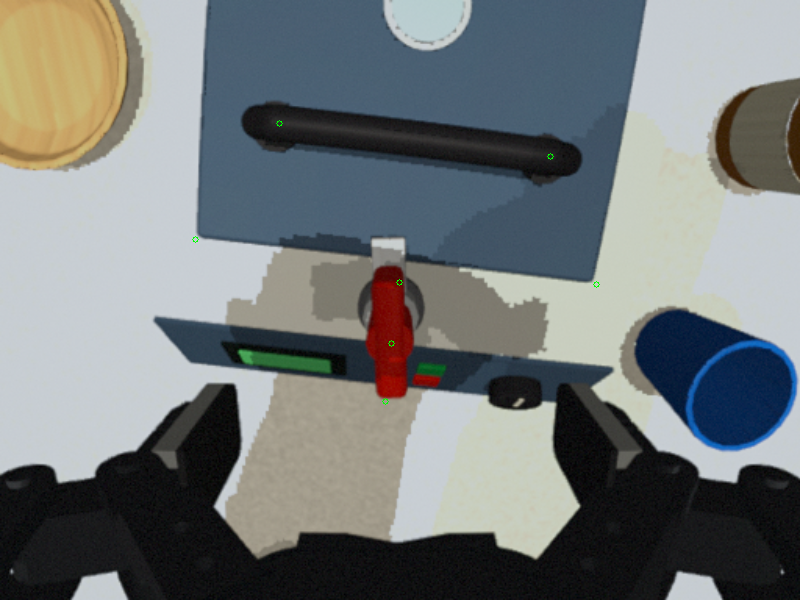

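The wing is centred between the fingers at (390,335) and in line with the tool's x axis. I'll go down and close.

```bash
python3 -m inch '[{"ax":0,"ay":0,"az":0,"x":0,"y":-1,"z":10,"grip":0},{"ax":0,"ay":0,"az":0,"x":0,"y":-1,"z":25,"grip":0},{"ax":0,"ay":0,"az":0,"x":0,"y":-1,"z":40,"grip":0},{"ax":0,"ay":0,"az":0,"x":0,"y":-1,"z":55,"grip":0},{"ax":0,"ay":0,"az":0,"x":0,"y":-1,"z":63,"grip":0},{"ax":0,"ay":0,"az":0,"x":0,"y":-1,"z":67,"grip":0},{"ax":0,"ay":0,"az":0,"x":0,"y":-1,"z":67,"grip":0.5},{"ax":0,"ay":0,"az":0,"x":0,"y":-1,"z":67,"grip":0.7}]'
python3 -m inch '[{"ax":0,"ay":0,"az":0,"x":0,"y":0,"z":0,"grip":1},{"ax":0,"ay":0,"az":0,"x":0,"y":0,"z":0,"grip":1},{"ax":0,"ay":0,"az":0,"x":0,"y":0,"z":0,"grip":1},{"ax":0,"ay":0,"az":0,"x":0,"y":0,"z":0,"grip":1},{"ax":0,"ay":0,"az":0,"x":0,"y":0,"z":0,"grip":1},{"ax":0,"ay":0,"az":0,"x":0,"y":0,"z":0,"grip":1},{"ax":0,"ay":0,"az":0,"x":0,"y":0,"z":0,"grip":1},{"ax":0,"ay":0,"az":0,"x":0,"y":0,"z":0,"grip":1}]'
```

```text
clock: 4.55
tool_pos: [0.4476, -0.0655, 0.1484]
tcp_rot: [180.0, -0.0, 7.3]
force: [0.6, 0.1, 0.2]
finger_gap: 0.0518
grip_force: 0.0
clock: 5.55
tool_pos: [0.4475, -0.0644, 0.1485]
tcp_rot: [-179.9, -0.1, 7.4]
force: [-1.0, 6.6, 4.6]
finger_gap: 0.0108
grip_force: 59.7
```

```bash
python3 -m inch '[{"ax":0,"ay":0,"az":-0.05,"x":0,"y":-1,"z":0,"grip":1},{"ax":0,"ay":0,"az":-0.15,"x":0,"y":-1,"z":0,"grip":1},{"ax":0,"ay":0,"az":-0.27,"x":0,"y":-1,"z":0,"grip":1},{"ax":0,"ay":0,"az":-0.39,"x":0,"y":-1,"z":0,"grip":1},{"ax":0,"ay":0,"az":-0.51,"x":0,"y":-1,"z":0,"grip":1},{"ax":0,"ay":0,"az":-0.6,"x":0,"y":-1,"z":0,"grip":1},{"ax":0,"ay":0,"az":-0.65,"x":0,"y":-1,"z":0,"grip":1},{"ax":0,"ay":0,"az":-0.67,"x":0,"y":-1,"z":0,"grip":1}]'; python3 -c "
from cell import *
s=robot.observe();print(s['wrist_torque'],s['force'],s['q'])"
```

```text
clock: 6.55
tool_pos: [0.448, -0.0649, 0.1485]
tcp_rot: [179.9, -0.0, 45.7]
force: [2.2, -3.0, 3.0]
finger_gap: 0.011
grip_force: 59.6
[-0.70693475 -0.37855938 -0.08775083] [ 2.21840321 -3.03497572  2.96698483] [-8.21508350e+00  1.00427046e+01 -2.10743523e+01  5.87859908e+01
 -4.22290212e-02  1.26052986e+02]
```

```bash
python3 -m inch '[{"ax":0,"ay":0,"az":-0.06,"x":0,"y":0,"z":0,"grip":1},{"ax":0,"ay":0,"az":-0.18,"x":0,"y":0,"z":0,"grip":1},{"ax":0,"ay":0,"az":-0.3,"x":0,"y":0,"z":0,"grip":1},{"ax":0,"ay":0,"az":-0.42,"x":0,"y":0,"z":0,"grip":1},{"ax":0,"ay":0,"az":-0.54,"x":0,"y":0,"z":0,"grip":1},{"ax":0,"ay":0,"az":-0.64,"x":0,"y":0,"z":0,"grip":1},{"ax":0,"ay":0,"az":-0.7,"x":0,"y":0,"z":0,"grip":1},{"ax":0,"ay":0,"az":-0.73,"x":0,"y":0,"z":0,"grip":1}]'; python3 -c "
from cell import *
s=robot.observe();print(s['wrist_torque'],s['force'],s['q'])"
```

```text
clock: 7.55
tool_pos: [0.4489, -0.0652, 0.1485]
tcp_rot: [179.8, 0.1, 87.5]
force: [5.3, -3.6, -0.9]
finger_gap: 0.0113
grip_force: 59.4
[-0.9222241  -1.20807878 -0.5150726 ] [ 5.28047516 -3.63860414 -0.88662963] [-8.22725456e+00  1.00633251e+01 -2.10406351e+01  5.87058972e+01
 -5.95557550e-02  8.42322284e+01]
```

```bash
python3 -m inch '[{"ax":0,"ay":0,"az":-0.02,"x":0,"y":0,"z":0,"grip":1},{"ax":0,"ay":0,"az":-0.04,"x":0,"y":0,"z":0,"grip":1},{"ax":0,"ay":0,"az":-0.04,"x":0,"y":0,"z":0,"grip":1},{"ax":0,"ay":0,"az":-0.04,"x":0,"y":0,"z":0,"grip":1},{"ax":0,"ay":0,"az":-0.04,"x":0,"y":0,"z":0,"grip":1},{"ax":0,"ay":0,"az":-0.02,"x":0,"y":0,"z":0,"grip":1},{"ax":0,"ay":0,"az":-0.01,"x":0,"y":0,"z":0,"grip":1},{"ax":0,"ay":0,"az":-0.01,"x":0,"y":0,"z":0,"grip":0.9}]'; python3 -c "
from cell import *
s=robot.observe();print(s['wrist_torque'],s['force'],s['q'])"
python3 -m inch '[{"ax":0,"ay":0,"az":0,"x":0,"y":0,"z":0,"grip":0.5},{"ax":0,"ay":0,"az":0,"x":0,"y":0,"z":0,"grip":0.4},{"ax":0,"ay":0,"az":0,"x":0,"y":0,"z":0,"grip":0.4},{"ax":0,"ay":0,"az":0,"x":0,"y":0,"z":-10,"grip":0.4},{"ax":0,"ay":0,"az":0,"x":0,"y":0,"z":-30,"grip":0.4},{"ax":0,"ay":0,"az":0,"x":0,"y":0,"z":-55,"grip":0.4},{"ax":0,"ay":0,"az":0,"x":0,"y":0,"z":-72,"grip":0.4},{"ax":0,"ay":0,"az":0,"x":0,"y":0,"z":-80,"grip":0.4}]'
python3 - <<'E'
from h import *
from cell import *
rel(robot.observe(),[.5201,-.0647,.228],[180,0,90.7])
E
```

```text
clock: 8.55
tool_pos: [0.4489, -0.0652, 0.1486]
tcp_rot: [179.8, 0.1, 88.0]
force: [4.4, -4.5, -0.9]
finger_gap: 0.011
grip_force: 59.7
[-0.85553327 -1.19240376 -0.72762177] [ 4.41989218 -4.47790656 -0.92015861] [-8.23385223e+00  1.00619013e+01 -2.10386397e+01  5.87056505e+01
 -4.88682392e-02  8.37835145e+01]
clock: 9.55
tool_pos: [0.4476, -0.0645, 0.2294]
tcp_rot: [179.9, 0.0, 88.1]
force: [0.2, -0.3, -0.3]
finger_gap: 0.0512
grip_force: 0.0
shift [ 2.2 72.4  1.5] turn [ 0.002  0.    -0.045]
```

```bash
python3 -m inch '[{"ax":0,"ay":0,"az":-0.01,"x":0,"y":8,"z":0,"grip":0.4},{"ax":0,"ay":0,"az":-0.02,"x":0,"y":24,"z":0,"grip":0.4},{"ax":0,"ay":0,"az":-0.04,"x":1,"y":44,"z":0,"grip":0.4},{"ax":0,"ay":0,"az":-0.045,"x":2,"y":60,"z":0,"grip":0.4},{"ax":0,"ay":0,"az":-0.045,"x":2,"y":69,"z":0,"grip":0.4},{"ax":0,"ay":0,"az":-0.045,"x":2,"y":72,"z":0,"grip":0.4},{"ax":0,"ay":0,"az":-0.045,"x":2,"y":72,"z":0,"grip":0.4},{"ax":0,"ay":0,"az":-0.045,"x":2,"y":72,"z":0,"grip":0.4}]'
python3 look.py g
```

```text
clock: 10.55
tool_pos: [0.5189, -0.0649, 0.2281]
tcp_rot: [-180.0, -0.0, 90.7]
force: [-0.4, -0.1, -0.2]
finger_gap: 0.0513
grip_force: 0.0
latch_wing [(0.62, [127, 147, 177, 243])]
lid_handle [(0.57, [183, 69, 421, 297])]
lid [(0.94, [185, 64, 423, 301])]
[ 0.51885868 -0.06486129  0.22814015] [-1.79995329e+02 -3.38482909e-03  9.06795313e+01] [-7.12694410e+00  1.39143364e+01 -3.64020704e+00  7.24505442e+01
  2.71898013e-03  8.21935243e+01]
[[102.0, 213.0], [139.0, 214.0], [176.0, 214.0], [257.0, 279.0], [257.0, 136.0], [194.0, 300.0], [181.0, 67.0], [425.0, 70.0], [398.0, 298.0]]
```

View pics/g.png

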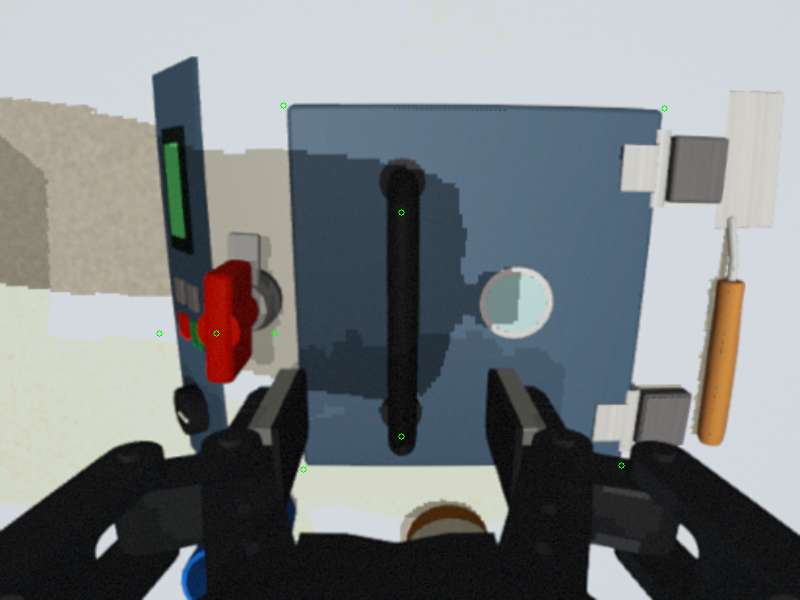

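The latch is fully open: the wing is crosswise at (230,320) and the tongue points to +y at (243,248), clear of the lid. The handle bar at x=402 is centred between the fingers, so I go down and grip.

```bash
python3 -m inch '[{"ax":0,"ay":0,"az":0,"x":1,"y":1,"z":10,"grip":0.4},{"ax":0,"ay":0,"az":0,"x":1,"y":1,"z":26,"grip":0.4},{"ax":0,"ay":0,"az":0,"x":1,"y":1,"z":44,"grip":0.4},{"ax":0,"ay":0,"az":0,"x":1,"y":1,"z":60,"grip":0.4},{"ax":0,"ay":0,"az":0,"x":1,"y":1,"z":69,"grip":0.4},{"ax":0,"ay":0,"az":0,"x":1,"y":1,"z":73,"grip":0.4},{"ax":0,"ay":0,"az":0,"x":1,"y":1,"z":73,"grip":0.6},{"ax":0,"ay":0,"az":0,"x":1,"y":1,"z":73,"grip":0.7}]'
python3 -m inch '[{"ax":0,"ay":0,"az":0,"x":0,"y":0,"z":0,"grip":0.8},{"ax":0,"ay":0,"az":0,"x":0,"y":0,"z":0,"grip":1},{"ax":0,"ay":0,"az":0,"x":0,"y":0,"z":0,"grip":1},{"ax":0,"ay":0,"az":0,"x":0,"y":0,"z":0,"grip":1},{"ax":0,"ay":0,"az":0,"x":0,"y":0,"z":0,"grip":1},{"ax":0,"ay":0,"az":0,"x":0,"y":0,"z":0,"grip":1},{"ax":0,"ay":0,"az":0,"x":0,"y":0,"z":0,"grip":1},{"ax":0,"ay":0,"az":0,"x":0,"y":0,"z":0,"grip":1}]'
python3 - <<'E'
import numpy as np
a=lambda t:np.array([105-115*np.cos(t)+44*np.sin(t),111+115*np.sin(t)+44*np.cos(t)])
for d in range(0,64,4): print(d,np.round(a(np.radians(d))-a(0),1))
E
```

```text
clock: 11.75
tool_pos: [0.5206, -0.0639, 0.1555]
tcp_rot: [180.0, 0.0, 90.7]
force: [-0.5, -0.9, -0.5]
finger_gap: 0.0256
grip_force: 0.0
clock: 12.75
tool_pos: [0.521, -0.0639, 0.1555]
tcp_rot: [179.9, 0.0, 90.7]
force: [4.2, 0.6, 5.2]
finger_gap: 0.01
grip_force: 58.6
0 [0. 0.]
4 [3.3 7.9]
8 [ 7.2 15.6]
12 [11.7 22.9]
16 [16.6 30. ]
20 [22.  36.7]
24 [27.8 43. ]
28 [34.1 48.8]
32 [40.8 54.3]
36 [47.8 59.2]
40 [55.2 63.6]
44 [62.8 67.5]
48 [70.7 70.9]
52 [78.9 73.7]
56 [87.2 75.9]
60 [95.6 77.6]
```

```bash
python3 -m inch '[{"ax":0,"ay":0,"az":0,"x":0,"y":1,"z":-2,"grip":1},{"ax":0.02,"ay":0,"az":0,"x":0,"y":2,"z":-5,"grip":1},{"ax":0.03,"ay":0,"az":0,"x":0,"y":3.3,"z":-7.9,"grip":1},{"ax":0.04,"ay":0,"az":0,"x":0,"y":5.2,"z":-11.8,"grip":1},{"ax":0.06,"ay":0,"az":0,"x":0,"y":7.2,"z":-15.6,"grip":1},{"ax":0.07,"ay":0,"az":0,"x":0,"y":9.4,"z":-19.3,"grip":1},{"ax":0.09,"ay":0,"az":0,"x":0,"y":11.7,"z":-22.9,"grip":1},{"ax":0.1,"ay":0,"az":0,"x":0,"y":13,"z":-24.5,"grip":1}]'
python3 - <<'E'
from h import *
from cell import *
s=robot.observe(); print(s["wrist_torque"])
a=lambda t:np.array([-115*np.cos(t)+44*np.sin(t),115*np.sin(t)+44*np.cos(t)])
b=np.array([.5215,.155])
for d in (16,20,24,28,32,36,40): 
    p=b+(a(np.radians(d))-a(0))/1000; print(d,end=" "); rel(s,[p[0],-.0639,p[1]],[180,d*.4,90.7]) if 0 else None
    T=tool(s); print(np.round(T[:3,:3].T@(np.array([p[0],s["tool_pos"][1],p[1]])-T[:3,3])*1000,1))
E
```

```text
clock: 13.75
tool_pos: [0.5324, -0.0637, 0.1786]
tcp_rot: [-174.1, -0.0, 90.7]
force: [0.3, -0.5, -8.1]
finger_gap: 0.0099
grip_force: 58.7
[-0.12164309 -0.29220052  0.00884906]
16 [-0.1  5.  -7. ]
20 [ -0.1   9.6 -14.2]
24 [ -0.2  14.8 -21. ]
28 [ -0.3  20.5 -27.5]
32 [ -0.4  26.5 -33.6]
36 [ -0.4  33.  -39.2]
40 [ -0.5  39.9 -44.4]
```

```bash
python3 -m inch '[{"ax":0.01,"ay":0,"az":0,"x":0,"y":1.6,"z":-2.8,"grip":1},{"ax":0.03,"ay":0,"az":0,"x":0,"y":4.4,"z":-7.4,"grip":1},{"ax":0.05,"ay":0,"az":0,"x":0,"y":7.9,"z":-12.8,"grip":1},{"ax":0.07,"ay":0,"az":0,"x":0,"y":11.7,"z":-18,"grip":1},{"ax":0.09,"ay":0,"az":0,"x":0,"y":15.8,"z":-22.9,"grip":1},{"ax":0.11,"ay":0,"az":0,"x":0,"y":20.2,"z":-27.6,"grip":1},{"ax":0.13,"ay":0,"az":0,"x":0,"y":24.8,"z":-32.2,"grip":1},{"ax":0.14,"ay":0,"az":0,"x":0,"y":26.4,"z":-33.6,"grip":1}]'
python3 - <<'E'
from h import *
from cell import *
s=robot.observe(); print(s["wrist_torque"])
a=lambda t:np.array([-115*np.cos(t)+44*np.sin(t),115*np.sin(t)+44*np.cos(t)])
p=s["tool_pos"]-[.5215+.115,0,.111]; print("angle",np.degrees(np.arctan2(p[2],-p[0])-np.arctan2(44,115)),np.hypot(p[0],p[2])*1000,np.hypot(44,115))
f=.24
for d in (33,35,36,39,42,45,48,50,52): 
    q=a(np.radians(d))-a(np.radians(33)); print(d,np.round([q[0]*np.cos(f)-q[1]*np.sin(f),-q[0]*np.sin(f)-q[1]*np.cos(f)],1))
E
```

```text
clock: 14.75
tool_pos: [0.5614, -0.0634, 0.2106]
tcp_rot: [-166.0, 0.0, 90.7]
force: [-6.1, -1.2, -1.7]
finger_gap: 0.0098
grip_force: 58.8
[-0.20511733  1.14152125  0.04976182]
angle 32.05099277173261 124.76977067140177 123.13001258832064
33 [ 0. -0.]
35 [ 2.8 -3.2]
36 [ 4.3 -4.8]
39 [ 8.8 -9.4]
42 [ 13.6 -13.7]
45 [ 18.6 -17.8]
48 [ 23.8 -21.6]
50 [ 27.3 -24. ]
52 [ 31.  -26.3]
```

```bash
python3 -m inch '[{"ax":0.01,"ay":0,"az":0,"x":0,"y":2.1,"z":-2.4,"grip":1},{"ax":0.03,"ay":0,"az":0,"x":0,"y":5.8,"z":-6.4,"grip":1},{"ax":0.05,"ay":0,"az":0,"x":0,"y":10.4,"z":-10.9,"grip":1},{"ax":0.07,"ay":0,"az":0,"x":0,"y":15.2,"z":-15.1,"grip":1},{"ax":0.09,"ay":0,"az":0,"x":0,"y":20.3,"z":-19.1,"grip":1},{"ax":0.11,"ay":0,"az":0,"x":0,"y":24,"z":-21.8,"grip":1},{"ax":0.12,"ay":0,"az":0,"x":0,"y":26.5,"z":-23.4,"grip":1},{"ax":0.12,"ay":0,"az":0,"x":0,"y":27.3,"z":-24,"grip":1}]'
python3 - <<'E'
from h import *
from cell import *
s=robot.observe(); print(s["wrist_torque"])
a=lambda t:np.array([-115*np.cos(t)+44*np.sin(t),115*np.sin(t)+44*np.cos(t)])
p=s["tool_pos"]-[.5215+.115,0,.111]; print("angle",np.degrees(np.arctan2(p[2],-p[0])-np.arctan2(44,115)),np.hypot(p[0],p[2])*1000)
f=.36
for d in (51,53,55,57,58,59,60): 
    q=a(np.radians(d))-a(np.radians(50)); print(d,np.round([q[0]*np.cos(f)-q[1]*np.sin(f),-q[0]*np.sin(f)-q[1]*np.cos(f)],1))
E
```

```text
clock: 15.75
tool_pos: [0.5931, -0.0631, 0.2288]
tcp_rot: [-159.2, 0.0, 90.7]
force: [-8.8, -0.3, 6.5]
finger_gap: 0.01
grip_force: 59.1
[-0.15910163  2.20126998  0.05907151]
angle 48.84336125516108 125.56790579885194
51 [ 1.7 -1.4]
53 [ 5.1 -4. ]
55 [ 8.6 -6.5]
57 [12.1 -8.9]
58 [ 14. -10.]
59 [ 15.8 -11.1]
60 [ 17.6 -12.2]
```

```bash
python3 -m inch '[{"ax":0.01,"ay":0,"az":0,"x":0,"y":1.7,"z":-1.4,"grip":1},{"ax":0.02,"ay":0,"az":0,"x":0,"y":5.1,"z":-4,"grip":1},{"ax":0.04,"ay":0,"az":0,"x":0,"y":8.6,"z":-6.5,"grip":1},{"ax":0.06,"ay":0,"az":0,"x":0,"y":12.1,"z":-8.9,"grip":1},{"ax":0.07,"ay":0,"az":0,"x":0,"y":15.8,"z":-11.1,"grip":1},{"ax":0.08,"ay":0,"az":0,"x":0,"y":17.6,"z":-12.2,"grip":1},{"ax":0.08,"ay":0,"az":0,"x":0,"y":17.6,"z":-12.2,"grip":1},{"ax":0.08,"ay":0,"az":0,"x":0,"y":17.6,"z":-12.2,"grip":1}]'
python3 - <<'E'
from h import *
from cell import *
s=robot.observe(); print(s["wrist_torque"],s["tool_pos"],s["force"])
p=s["tool_pos"]-[.5215+.115,0,.111]; print("angle",np.degrees(np.arctan2(p[2],-p[0])-np.arctan2(44,115)),np.hypot(p[0],p[2])*1000)
o={}
for c in ("scene","side"):
    f=viewer.grab_frame(c); r=masks_of(c,"lid")[:1]; print(c,[(d["p"],d["rect"]) for d in r]); o[c]=(f,r)
    if c=="side": cv2.imwrite("pics/h.png",cv2.resize(f["frame"][110:230,200:360],(800,600),interpolation=cv2.INTER_CUBIC))
    else: cv2.imwrite("pics/i.png",cv2.resize(f["frame"][80:260,120:360],(800,600),interpolation=cv2.INTER_CUBIC))
pickle.dump(o,open("mh.pkl","wb"))
E
```

```text
clock: 16.75
tool_pos: [0.6139, -0.0628, 0.235]
tcp_rot: [-154.6, 0.0, 90.7]
force: [-8.4, -0.5, 12.1]
finger_gap: 0.0094
grip_force: 59.5
[-0.17049448  2.45192787  0.1380992 ] [ 0.61386468 -0.0628262   0.23497273] [-8.40180329 -0.486393   12.05156853]
angle 58.71545075710759 126.02220757486273
scene [(0.89, [158.0, 121.4, 259.9, 216.8])]
side [(0.98, [246.5, 100.7, 293.1, 183.7])]
```

View pics/h.png

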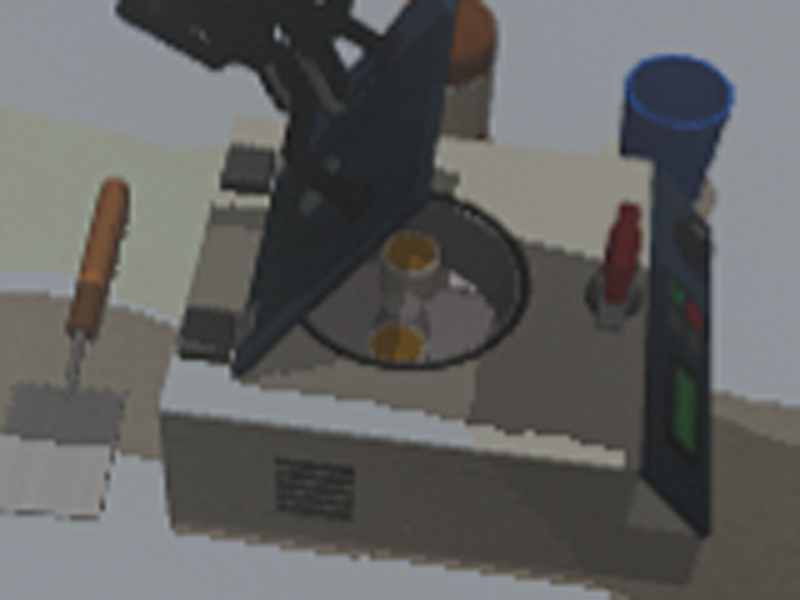

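View pics/i.png

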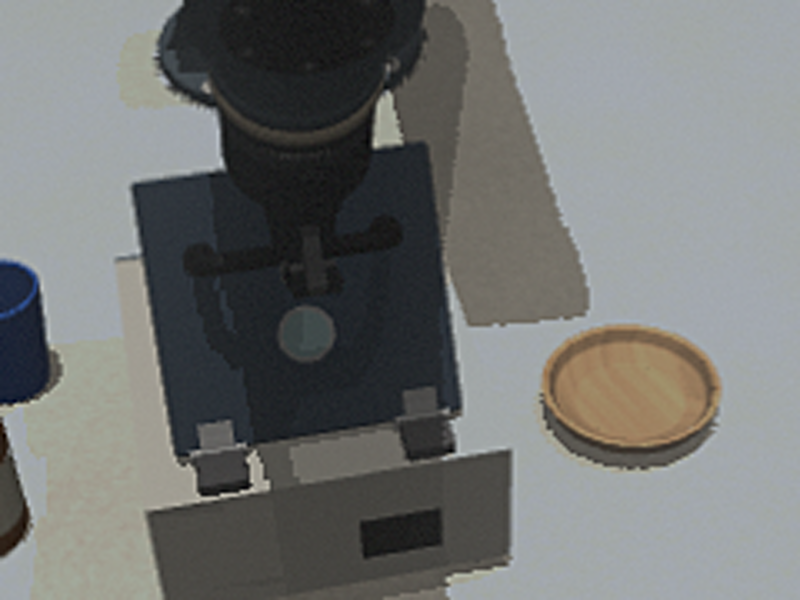

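The side crop shows the lid held open with both orange cassettes visible at (410,250) and (398,345). The latch is still crosswise, and the bystanders look unmoved. The visible lid corners are scene crop (133,185), (428,145), (460,410), (178,458), and the near front corner in the side crop (434,197).

Run:
```python
from h import *
o=pickle.load(open("m0.pkl","rb")); S,D=o["scene"],o["side"]
P0=np.array([[-60,-88,115],[-60,88,115],[105,88,115],[105,-88,115]])/1000
sc0=np.array([[260,257],[382,242],[402,322],[270,337]])*.64
sd0=np.array([[495,224],[490,300],[391,294],[404,218]])*.64
sc1=np.array([[133,185],[428,145],[460,410],[178,458]])*.3+[120,80]
sd1=np.array([[434,197],[236,375]])/5+[200,110]
def lid(th,x,y,h): # forward x mm, offset h above mid-plane
    f=np.array([-np.cos(th),0,np.sin(th)]); n=np.array([np.sin(th),0,np.cos(th)])
    return (np.array([105,y,111])+x*f+h*n)/1000
def res(z):
    v,th=z[:3],z[3]
    A=[lid(th,165,-88,4),lid(th,165,88,4),lid(th,0,88,4),lid(th,0,-88,4)]
    B=[lid(th,165,88,-4),lid(th,0,88,-4)]
    return np.r_[(proj(S,c2w(v,P0))+z[4:6]-sc0).ravel(),(proj(D,c2w(v,P0))+z[6:8]-sd0).ravel(),
     (proj(S,c2w(v,A))+z[4:6]-sc1).ravel(),(proj(D,c2w(v,B))+z[6:8]-sd1).ravel(),(v-[.5305,-.064,.013])/[.001,.001,.005],z[4:]/2]
r=least_squares(res,[.53,-.065,.01,1.,0,0,0,0],loss="soft_l1"); print(r.x[:3],np.degrees(r.x[3]),r.x[4:],res(r.x).round(1)[:28].reshape(-1,2).tolist())
J=r.jac; print("sd deg",np.degrees(np.sqrt(np.linalg.inv(J.T@J)[3,3])))
# circle through tool positions
X=np.array([[.521,.1555],[.5614,.2106],[.5931,.2288],[.6139,.235]])
c=least_squares(lambda c:np.r_[np.hypot(*(X-c).T)-.1231,(c-[.636,.111])*.3],[.636,.111]).x
a=np.degrees(np.arctan2(X[:,1]-c[1],-(X[:,0]-c[0]))); print(c,a-a[0])
```

```text
[ 0.53026956 -0.06396514  0.00985745] 58.44257316604894 [1.40823094 0.95373186 1.08976346 0.29300778] [[-0.9, 0.7], [-1.6, -1.4], [1.9, -4.2], [-0.1, 0.6], [0.2, 0.1], [-0.2, 0.4], [-2.6, -3.8], [0.0, -2.5], [-0.5, -0.1], [0.5, -0.8], [1.5, 0.7], [-0.4, 0.8], [-0.3, 0.8], [1.8, 1.0]]
sd deg 1.0435262968448897
[0.63676996 0.11363294] [ 0.         32.26098987 49.35185666 59.44650959]
```

Image and arc estimates give about 58.5–59.5 degrees, so I nudge it by about 1 degree and ease the outward load slightly.

```bash
python3 -m inch '[{"ax":0,"ay":0,"az":0,"x":0,"y":0.4,"z":-0.5,"grip":1},{"ax":0,"ay":0,"az":0,"x":0,"y":0.8,"z":-1,"grip":1},{"ax":0,"ay":0,"az":0,"x":0,"y":1.2,"z":-1.5,"grip":1},{"ax":0,"ay":0,"az":0,"x":0,"y":1.6,"z":-1.9,"grip":1},{"ax":0,"ay":0,"az":0,"x":0,"y":1.6,"z":-1.9,"grip":1},{"ax":0,"ay":0,"az":0,"x":0,"y":1.6,"z":-1.9,"grip":1},{"ax":0,"ay":0,"az":0,"x":0,"y":1.6,"z":-1.9,"grip":1},{"ax":0,"ay":0,"az":0,"x":0,"y":1.6,"z":-1.9,"grip":1}]'
python3 - <<'E'
from cell import *
import numpy as np
s=robot.observe();p=s["tool_pos"];d=np.hypot(p[0]-.5212,p[2]-.1553);print(p,s["force"],np.degrees(2*np.arcsin(d/.24626)),abs(s["joint_velocities"]).max())
E
```

```text
clock: 17.95
tool_pos: [0.6162, -0.0628, 0.2354]
tcp_rot: [-154.6, 0.0, 90.7]
force: [-8.2, -0.9, 7.8]
finger_gap: 0.0097
grip_force: 59.1
[ 0.61615422 -0.06283283  0.2354269 ] [-8.22982559 -0.86872773  7.76369981] 60.59958993106018 0.061621712693660936
```

```bash
python3 -c "
from cell import *
print(job.hand_in())"
```

```text
the job is handed in; nothing more can be done
None
```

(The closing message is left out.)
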